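# Set the cartridge rest one hole higher and lay the cartridge in it

## Task

The front head of the cartridge rest is one hole too low, so a cartridge laid in it would drip. Pull its spring plunger back, raise the head towards the next hole up (the middle one), let the pin snap fully home there and lift no further, so that the pin is not strained and the rest stays standing flat in its place. Then lay the sealant cartridge lengthways in both V heads, its nozzle pointing up over the plunger end, and let go; leave the other things where they are.

Things in the scene. Friction and masses are not known exactly. Their poses are not given: they have to be found in the camera images.
- rest: Cartridge rest, loose on the bench, about 4 kg: grey cast base plate 250 x 110 x 18 mm, two square posts each with a V head. Origin: middle of the plate's underside; x runs from the front post (x = -70 mm, with the plunger) to the fixed rear post (x = +70 mm), z up. An upward pull over about 25 N on the front head, or 18 N on the knob, starts to tip it
- rear_v (a point): Middle of the rear V head's lowest line, 183 mm above the bench. Both V heads are steel U brackets 52 mm wide (y, flat sides), 30 mm deep, 26 mm high; two black rubber faces form a 120 degree V whose lowest line is 12 mm above the bracket's underside. A 49 mm barrel lies with its axis 28 mm above that line
- front_v (a point): Middle of the sliding front V head's lowest line, same head as the rear; 171 mm above the bench with the pin in the lowest hole, about 203 mm in the middle hole. Its top edges are 14 mm higher. The head can be gripped from above across its 52 mm wide sides, 4 mm above this point. Axes as the rest's
- head (a joint): Height of the front head and its grey 35 mm square sleeve on the drilled post, in m: starts at 0, pin in the lowest hole. Lifting takes about 11 N; a stiff fit, it stays where it is let go. Hidden in the sleeve are 10 mm holes for the 8 mm pin at 0, 0.032 (middle) and 0.064 (top), but drilled by hand: the upper two stand up to 7 mm higher or lower, both alike
- plunger (a joint): How far the spring plunger is pulled back, in m: 0 is home (pin fully in a hole), about 0.008 when its flat tip rides on the post between holes, 0.0115 the end of its travel. The spring draws it home with 5 N at 0 to 10 N at the end. Straining the pin sideways in its hole with over 20 N (lifting the head on against it) damages it
- knob (a point): Middle of the gripping length of the plunger's black pull knob: a level cylinder 20 mm across, 26 mm long, with a 30 mm flange on its outer end. It sticks out level from the front of the sleeve, 63 mm before the front post's axis, 75 mm above the bench at the start, and is pulled away from the post along the rest's -x; it rises with the head. Axes as the rest's
- barrel_centre (a point): Middle of the white sealant cartridge's round barrel (49 mm across, 220 mm long, about 0.4 kg), where it is gripped across. The cartridge starts lying on the bench left or right of the rest, this point 25 mm above it; x runs along the barrel away from the nozzle
- nozzle_tip (a point): Tip of the cartridge's thin nozzle, 204 mm from the barrel's middle along its -x
- cartridge: The same cartridge; origin on its underside, 49 mm from the barrel's middle towards the nozzle; x along the barrel away from the nozzle
- spirit_level: Short spirit level 22 x 214 x 42 mm, a bystander. Origin in the middle of its underside, y along it
- tape_measure: Tape measure 64 x 75 x 30 mm, a bystander. Origin in the middle of its underside

How it is judged (in metres and radians):
On the way, in this order (a step that is already met when the one before it is completed fails the run):
1. the plunger is pulled back and the head raised out of the lowest hole (value of joint each of plunger, head above 0.006 m), for 0.1 s.
2. the pin has snapped fully home in the middle hole (value of joint plunger below 0.002 m and value of joint head between 0.023 and 0.041 m), for 0.2 s.
At the end, for the whole second after the job is handed in: Plunger home (within 2 mm) in the middle hole; cartridge at rest in both V heads, its barrel's middle within 35 mm lengthways and 8 mm sideways of the middle between them, nozzle over the plunger end, within 25 mm of the line and pointing up; the rest stands flat (all of step 2 and x of barrel_centre in the frame of rest between -0.035 and 0.035 m and y of barrel_centre in the frame of rest between -0.008 and 0.008 m and z of barrel_centre in the frame of rest between 0.205 and 0.238 m and x of nozzle_tip in the frame of rest below -0.15 m and y of nozzle_tip in the frame of rest between -0.025 and 0.025 m and z of nozzle_tip in the frame of rest above 0.226 m and linear speed of cartridge below 0.02 m/s and angle between rest's own z axis and vertical below 0.02 rad); the robot touches nothing.
It fails at once if the rest is tipped or lifted (over 1.7 degrees) (angle between rest's own z axis and vertical above 0.03 rad).
It fails at once if the rest is dragged more than 20 mm (distance of rest from where it was at the start of the episode above 0.02 m).
It fails at once if a bystander is shifted more than 30 mm (distance of any of spirit_level, tape_measure from where it was at the start of the episode above 0.03 m).
It fails at once if the head is forced against the pin in its hole (over 20 N on the pin) (contact force between plunger and rest above 20 N).
It also fails if it takes over 64 s, if anything falls off the work surface, if the arm or the gripper's body presses on something with over 40 N, if the wrist force passes 120 N, or if a joint passes its speed limit or range.

## Robot

A 7-joint arm with a two-finger parallel gripper is mounted at the origin on a cart in front of the work surface, level with it; the furniture and walls round the work are solid. World frame = base frame: x ahead of the robot, y to its left, z up, the work surface at z = 0. Lengths are in mm, angles in rad, forces in N, time in s.
With the tool pointing down it reaches from about 375 to 925 mm from the base axis. Payload 3.1 kg.
Tool frame: the origin (TCP) lies midway between the tips of the shut fingers; the grasp point (between the pads) lies 19 mm behind it (bot.pinch_z is the distance from the TCP to the grasp point, in mm); z points along the fingers, y is the line along which they close (so a half turn about z gives the same grasp; the last joint's range is limited). The gripper opens to 85 mm and grips with 20 to 120 N. Pads are 22 mm wide; open, the fingers measure 114 mm over their backs; the gripper's body (76 mm by 85 mm) begins 54 mm behind the grasp point. The pads swing forward as they close: fully open they stand 13 mm farther back than shut.
Start: joints at [-1.421, 0.383, 0.044, 1.598, -0.018, 1.161, -0.05], TCP at [159.403, 630.154, 231.269] pointing down, gripper open.
Joint ranges: [-2.61, 2.61], [-0.41, 2.15], [-1.48, 1.57], [0, 2.5], [-1.57, 4.71], [0.05, 1.97], [-2.85, 2.85]. Speed limits (rad/s): [2.79, 2.79, 3.14, 3.14, 3.14, 3.14, 3.14].

## Interface

Orientations are given as a unit quaternion [x, y, z, w].
In Python, from cell import bot gives the robot as it stands.
- The arm moves only by the tool drive_tool, never from a script. Its argument "steps" is a list that holds one entry, the list of rows, each a list of 5 numbers: the gripper's target within -1 to 1 (fully open at 1, half-way at 0, shut at -1), then the shift along the tool's x, y, z in units of 500 mm (1.0 is 500 mm), then the turn about the tool's z in units of 90 degrees (1.0 is 90 degrees). In form: [[[jaw, dx, dy, dz, turn], ...]]. A call has 1 to 8 rows; each row is the pose to reach, as a shift and turn from the pose commanded when the call began, along the tool's axes at that moment; what a row does not reach only later rows make up. A row lasts 1/8 s, in which the tool goes at most 62.5 mm and 10.7 degrees, less where a joint would pass 70% of its speed; a pose out of reach is approached as far as the arm can. A call with a number of a shift or a turn outside -1 to 1 is refused whole. A call with a gripper value outside its range is refused whole. The fingers move at their own pace and stop on an object; "squeeze" is the grip in N (left out, the last holds). Time passes only in rows, so rows that repeat a pose let the fingers close. It gives the time, the measured TCP pose, the force, the opening and the grip force at its end, in the units of the state.
- bot.read_state(): the state, without advancing time (a new reading comes with each control period).
- bot.grab_frame(name): name is "side" or "top" or "wrist"; returns a dict with "frame" (420x560x3 uint8, red, green, blue), "z_map" (420x560 float32, mm along the optical axis (not along the pixel's ray), 0 where there is no reading), "camera_matrix" (3x3 intrinsics, pixels), "view" (4x4, takes a point from world to camera coordinates); the wrist camera has in their place "hand_eye" (4x4, takes a point from camera to tool coordinates, whose origin is the TCP and whose axes are the flange's). Camera axes: x right, y down, z forward; pixel columns grow to the right and rows downward; lengths in mm; the calibration is good to about 2 mm. A picture is of the moment at which its call begins: read the wrist's pose just before it.
- bot.close_job(): hands the job in; it is judged then, once.
The state is a dict: "time_s": time; "joint_pos": joint angles; "qd": joint speeds; "joint_efforts": joint torques, N m; "eef_pos": TCP position; "orientation": TCP orientation; "wrist_force": force on the tool from outside, world axes, zero at the start; "ft_torque": the same for the moment, N m; "finger_gap": opening from 0.0 (shut) to 1.0 (fully open); "grip_force": force on a finger pad.
Only numpy, scipy, OpenCV 4.12 (cv2) and the standard library are available. Lean on these libraries where they do the work, as an engineer would, in place of code of your own. Each camera call takes 0.05 s, during which the arm holds its last target. There are 200 camera calls.

## Working session

There is one attempt and no reset: what is moved stays moved. The work goes in short steps, Python scripts to look and compute and a tool call to move; the robot and the scene stay as the last step left them, time stands still between calls to the robot, and variables do not carry over. Pictures are saved under pics/ and viewed, at most 11 in all, crops included, and the job is handed in when it is done.

Besides the shell and the picture viewer there is one more tool, called by a JSON object that holds its "op" and its "data", one argument or row to a line. drive_tool: Moves the arm, as the interface text tells. Its arguments: {"type":"object","properties":{"steps":{"type":"array","items":{"type":"array","items":{"type":"array","items":{"type":"number","minimum":-1,"maximum":1}}}},"squeeze":{"type":"number"}},"required":["steps"]}

```bash
mkdir -p pics
cat > h.py <<'E'
import numpy as np, cv2
from scipy.spatial.transform import Rotation as R
from cell import bot
def shot(n,fn):
    s=bot.read_state(); f=bot.grab_frame(n)
    cv2.imwrite(f'pics/{fn}.png',f['frame'][:,:,::-1]); 
    T=np.eye(4)
    if n=='wrist':
        W=np.eye(4);W[:3,:3]=R.from_quat(s['orientation']).as_matrix();W[:3,3]=s['eef_pos'];T=W@f['hand_eye']
    else: T=np.linalg.inv(f['view'])
    np.savez(f'pics/{fn}.npz',z=f['z_map'],K=f['camera_matrix'],T=T,img=f['frame'])
def cloud(fn):
    d=np.load(f'pics/{fn}.npz');z=d['z'];K=d['K'];v,u=np.mgrid[:z.shape[0],:z.shape[1]]
    P=np.stack([(u-K[0,2])/K[0,0]*z,(v-K[1,2])/K[1,1]*z,z],-1)@d['T'][:3,:3].T+d['T'][:3,3]
    P[z==0]=np.nan
    return P,d['img']
E
python3 - <<'E'
from h import *
shot('top','t0');shot('side','s0');s=bot.read_state();print(s['eef_pos'],s['orientation'],s['finger_gap'],s['time_s'])
print(R.from_quat(s['orientation']).as_matrix().round(3), bot.pinch_z)
E
```

```text
[159.21939591 629.29666544 229.99967856] [ 1.23547828e-01  9.92337858e-01 -1.22551975e-03 -9.07239040e-05] 0.9998073534557679 0.1
[[-0.969  0.245 -0.   ]
 [ 0.245  0.969 -0.002]
 [-0.    -0.002 -1.   ]] 18.700000000000003
```

View pics/t0.png

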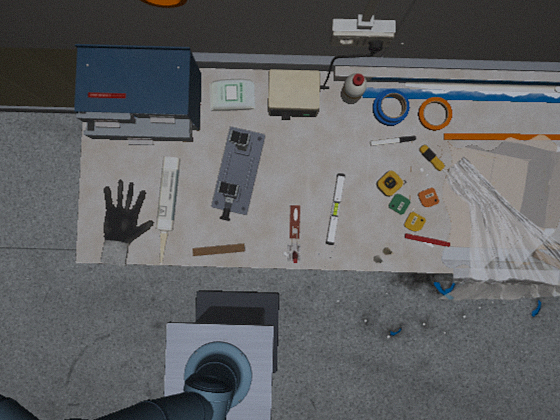

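View pics/s0.png

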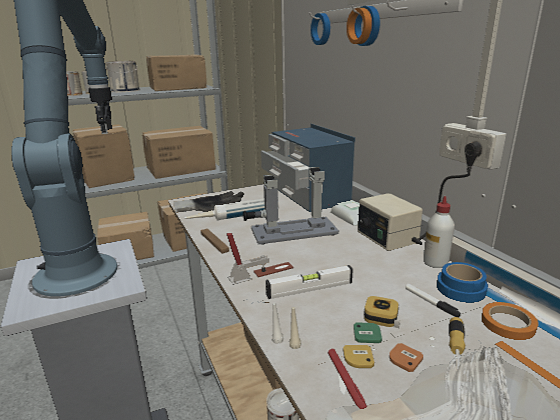

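The top view shows the rest at about (238,172) with its knob at (226,212), facing the robot. The cartridge is to its left at (168,195), nozzle towards the robot.

```bash
python3 - <<'E'
from h import *
P,I=cloud('t0')
def rect(u0,u1,v0,v1,z0,z1):
    Q=P[v0:v1,u0:u1].reshape(-1,3);C=I[v0:v1,u0:u1].reshape(-1,3)
    m=(Q[:,2]>z0)&(Q[:,2]<z1);return Q[m],C[m]
def mar(Q,n):
    r=cv2.minAreaRect(Q[:,:2].astype(np.float32));print(n,len(Q),np.round(r,1) if 0 else r,Q[:,2].min().round(),np.median(Q[:,2]).round(1),Q[:,2].max().round())
mar(rect(205,270,120,222,8,30)[0],'plate')
mar(rect(205,270,120,165,120,260)[0],'rear head')
mar(rect(205,270,165,212,120,260)[0],'front head')
Q,C=rect(205,250,195,230,50,110);mar(Q,'knob')
mar(rect(150,182,150,235,20,70)[0],'barrel')
mar(rect(150,182,232,275,6,60)[0],'nozzle')
mar(rect(320,350,170,250,20,60)[0],'level')
mar(rect(90,160,170,270,3,80)[0],'glove')
mar(rect(70,205,40,145,60,400)[0],'box')
mar(rect(205,330,65,120,15,400)[0],'boxes')
P,I=cloud('s0')
for n,zl in(('plate',(10,26)),('hi',(150,210)),('knob',(55,95))):
    m=(P[...,2]>zl[0])&(P[...,2]<zl[1])&(P[...,0]>350)&(P[...,0]<750)&(P[...,1]>-100)&(P[...,1]<150)
    Q=P[m];mar(Q,n)
    v,u=np.where(m);print(u.min(),u.max(),v.min(),v.max())
T=np.load('pics/s0.npz')['T'];print(T[:3,3])
E
python3 -c "
import cv2;a=cv2.imread('pics/t0.png')[110:280,140:280];b=cv2.imread('pics/s0.png')[150:260,210:350]
a=cv2.resize(a,None,fx=3.4,fy=3.4,interpolation=2);b=cv2.resize(b,None,fx=2.2,fy=2.2,interpolation=2)
import numpy as np
c=np.zeros((600,800,3),np.uint8);c[:a.shape[0],:a.shape[1]]=a;c[:b.shape[0],480:480+b.shape[1]]=b[:,:320];cv2.imwrite('pics/c0.png',c)"
```

```text
plate 2280 ((609.0208740234375, -38.756370544433594), (302.249267578125, 191.31227111816406), 1.6028097867965698) 8.0 18.6 30.0
rear head 263 ((678.0795288085938, -53.83491516113281), (53.98466873168945, 32.875572204589844), 80.99259185791016) 125.0 189.7 204.0
front head 256 ((542.1637573242188, -26.306865692138672), (52.993896484375, 35.137359619140625), 78.70437622070312) 123.0 177.9 191.0
knob 178 ((497.57403564453125, -18.45615005493164), (33.208885192871094, 76.60525512695312), 79.39840698242188) 61.0 84.8 104.0
barrel 1274 ((527.944091796875, 173.8273162841797), (68.34294128417969, 230.80271911621094), 85.38825988769531) 20.0 45.0 61.0
nozzle 212 ((371.2615966796875, 168.88568115234375), (96.17807006835938, 92.61801147460938), 2.3279969692230225) 6.0 28.2 44.0
level 526 ((503.01727294921875, -331.816162109375), (21.38422393798828, 213.22900390625), 81.7316665649414) 20.0 39.4 55.0
glove 3707 ((460.8097229003906, 291.2182922363281), (286.8211975097656, 218.68260192871094), 2.4081082344055176) 3.0 19.6 55.0
box 12187 ((810.1737670898438, 257.2263488769531), (290.8111267089844, 408.6747741699219), 0.06424742192029953) 60.0 222.7 249.0
boxes 3999 ((844.3272705078125, -121.29904174804688), (170.7768096923828, 366.9281311035156), 0.2483951896429062) 15.0 101.0 121.0
plate 1442 ((543.701904296875, 24.773963928222656), (248.39370727539062, 387.2518615722656), 89.64201354980469) 10.0 16.2 26.0
200 335 199 250
hi 728 ((640.6122436523438, 41.10955810546875), (263.89923095703125, 176.48924255371094), 68.62578582763672) 150.0 176.5 210.0
263 323 148 190
knob 574 ((599.6115112304688, 55.68743896484375), (227.94358825683594, 258.85040283203125), 80.29098510742188) 55.0 76.6 95.0
242 320 182 220
[   94.97702128 -1055.94706482   540.89995265]
```

View pics/c0.png

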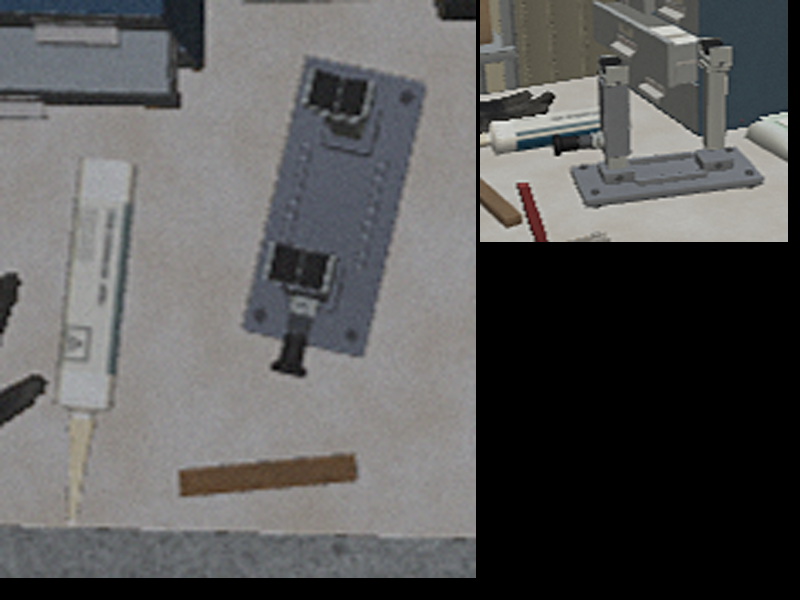

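{"op": "drive_tool", "data": {
  "steps": [
    [[1,-0.6,-0.7,-0.08,-0.03],[1,-0.6,-0.7,-0.08,-0.03],[1,-0.6,-0.7,-0.08,-0.03],[1,-0.6,-0.7,-0.08,-0.03],[1,-0.6,-0.7,-0.08,-0.03],[1,-0.6,-0.7,-0.08,-0.03],[1,-0.6,-0.7,-0.08,-0.03],[1,-0.6,-0.7,-0.08,-0.03]]
  ]
}}

```text
time_s: 1.1
eef_pos: [365.8, 213.1, 271.2]
orientation: [0.103, 0.995, 0.0, -0.0]
wrist_force: [-0.4, 0.5, -0.1]
finger_gap: 1.002
grip_force: 0.0
```

{"op": "drive_tool", "data": {
  "steps": [
    [[1,-0.256,-0.402,-0.058,0],[1,-0.256,-0.402,-0.058,0],[1,-0.256,-0.402,-0.058,0],[1,-0.256,-0.402,-0.058,0],[1,-0.256,-0.402,-0.058,0],[1,-0.256,-0.402,-0.058,0]]
  ]
}}

```text
time_s: 1.85
eef_pos: [449.2, -4.7, 299.8]
orientation: [0.1, 0.995, 0.0, -0.001]
wrist_force: [-1.4, 0.1, -0.8]
finger_gap: 0.998
grip_force: 0.0
```

Run:
```python
from h import *
shot('wrist','w0');d=np.load('pics/w0.npz');print(d['T'].round(2));s=bot.read_state();print(s['eef_pos'],s['orientation'])
P,I=cloud('w0');v,u=np.mgrid[:420,:560]
def mar(m,n):
    Q=P[m];r=cv2.minAreaRect(Q[:,:2].astype(np.float32));print(n,len(Q),r,np.median(Q[:,2]),u[m].min(),u[m].max(),v[m].min(),v[m].max())
z=P[...,2];x=P[...,0];y=P[...,1]
for n,b in (('heads',(165,215)),('knob',(72,95)),('plate',(14,22))):
    m=(z>b[0])&(z<b[1])&(x>430)&(x<760)&(y<60)&(y>-150)
    k,l,st,c=cv2.connectedComponentsWithStats(m.astype(np.uint8))
    for i in range(1,k):
        if st[i,4]>200: mar(l==i,n)
```

```text
[[ 2.0000e-01  9.3000e-01  3.0000e-01  3.7244e+02]
 [ 9.8000e-01 -1.9000e-01 -6.0000e-02  1.0520e+01]
 [ 0.0000e+00  3.1000e-01 -9.5000e-01  4.4257e+02]
 [ 0.0000e+00  0.0000e+00  0.0000e+00  1.0000e+00]]
[449.08835018  -3.8969339  299.67610687] [ 9.91385727e-02  9.95073405e-01  3.85870836e-05 -6.78827496e-04]
heads 2200 ((542.260009765625, -26.735626220703125), (54.00040054321289, 30.473041534423828), 78.97898864746094) 177.53371885553025 243 304 277 318
knob 1308 ((493.06884765625, -19.329097747802734), (34.599220275878906, 68.38815307617188), 80.56179809570312) 84.10413301608844 259 289 179 242
knob 266 ((667.7554931640625, -52.75213623046875), (25.669775009155273, 3.499802589416504), 76.30968475341797) 83.89538544731525 265 285 338 351
plate 3037 ((604.3530883789062, -74.15416717529297), (43.798030853271484, 249.10699462890625), 78.52967834472656) 18.232747905927567 232 266 190 350
plate 3271 ((617.18115234375, -9.886154174804688), (45.35073471069336, 249.24378967285156), 78.65298461914062) 18.202311335900333 282 317 190 350
```

View pics/w0.png

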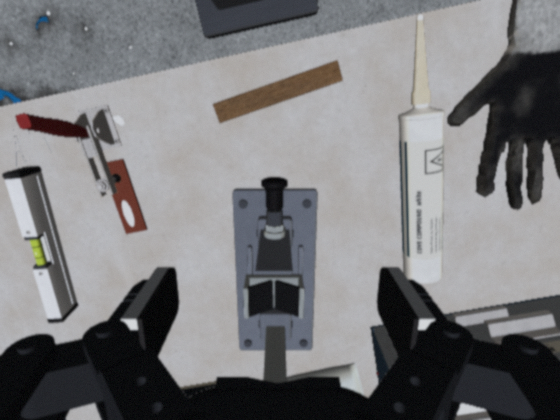

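The wrist view shows the front head at about (274,297), the knob at (275,205) and its flange at (275,183). The tool's yaw already matches the rest, so I'll descend over the knob.

{"op": "drive_tool", "data": {
  "steps": [
    [[1,-0.063,-0.01,0,0],[1,-0.063,-0.01,0.1,0],[1,-0.063,-0.01,0.2,0],[1,-0.063,-0.01,0.3,0],[1,-0.063,-0.01,0.38,0],[1,-0.063,-0.01,0.38,0],[1,-0.063,-0.01,0.38,0]]
  ]
}}

```text
time_s: 2.78
eef_pos: [480.5, -15.3, 111.2]
orientation: [0.099, 0.995, 0.0, 0.001]
wrist_force: [0.5, -0.8, 0.2]
finger_gap: 0.999
grip_force: 0.0
```

Run:
```python
from h import *
s=bot.read_state();print(s['eef_pos'],s['orientation'],s['wrist_force'])
shot('wrist','w1');shot('side','s1')
a=cv2.imread('pics/w1.png');b=cv2.imread('pics/s1.png')[120:260,200:360]
b=cv2.resize(b,(480,420),interpolation=2);cv2.imwrite('pics/c1.png',cv2.resize(np.hstack([a[:, 120:440],b]),None,fx=1,fy=1))
```

```text
[480.50754234 -15.3415133  111.22956494] [9.91738311e-02 9.95069907e-01 2.63521971e-04 6.01091245e-04] [ 0.50755103 -0.8385551   0.20612719]
```

View pics/c1.png

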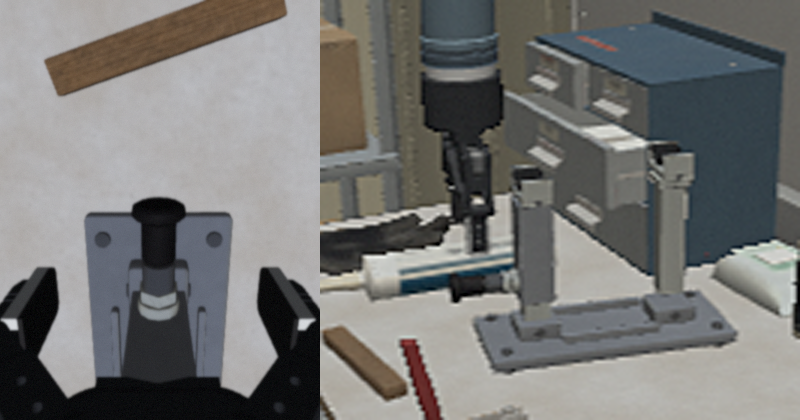

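{"op": "drive_tool", "data": {
  "steps": [
    [[1,0.002,0,0.05,0],[1,0.002,0,0.112,0],[1,0.002,0,0.112,0],[1,0.002,0,0.112,0],[-1,0.002,0,0.112,0],[-1,0.002,0,0.112,0],[-1,0.002,0,0.112,0],[-1,0.002,0,0.112,0]]
  ],
  "squeeze": 50
}}

```text
time_s: 3.88
eef_pos: [479.0, -14.9, 54.6]
orientation: [0.1, 0.995, 0.001, 0.0]
wrist_force: [-0.1, 1.3, 2.8]
finger_gap: 0.215
grip_force: 48.6
```

{"op": "drive_tool", "data": {
  "steps": [
    [[-1,0.006,0,0,0],[-1,0.012,0,0,0],[-1,0.018,0,0,0],[-1,0.02,0,0,0],[-1,0.02,0,0,0]]
  ]
}}

```text
time_s: 4.5
eef_pos: [472.8, -13.7, 54.7]
orientation: [0.1, 0.995, -0.0, 0.004]
wrist_force: [8.6, 1.3, -8.6]
finger_gap: 0.213
grip_force: 49.0
```

{"op": "drive_tool", "data": {
  "steps": [
    [[-1,0.003,0,0,0],[-1,0.003,0,0,0],[-1,0.003,0,0,0],[-1,0.003,0,0,0]]
  ]
}}

```text
time_s: 5.0
eef_pos: [471.7, -13.5, 54.7]
orientation: [0.1, 0.995, -0.0, 0.005]
wrist_force: [7.7, 2.0, -9.1]
finger_gap: 0.216
grip_force: 49.1
```

Run:
```python
from h import *
s=bot.read_state();print(s['eef_pos'],s['orientation'],s['wrist_force'],s['ft_torque'])
shot('wrist','w2');shot('side','s2')
a=cv2.imread('pics/w2.png');b=cv2.imread('pics/s2.png')[120:260,200:360]
b=cv2.resize(b,(480,420),interpolation=2);cv2.imwrite('pics/c2.png',np.hstack([a[:, 120:440],b]))
for n in('s1','s2'):
    P,I=cloud(n);m=(np.abs(P[...,2]-18)<4)&(P[...,0]>480)&(P[...,0]<750)&(P[...,1]<50)&(P[...,1]>-120);Q=P[m];print(n,len(Q),Q.mean(0),np.linalg.lstsq(np.c_[Q[:,:2],np.ones(len(Q))],Q[:,2],rcond=None)[0])
```

```text
[471.68987696 -13.48568447  54.74771384] [ 9.97869442e-02  9.94997903e-01 -1.83582203e-04  4.65880969e-03] [ 7.66707145  1.98804961 -9.14169703] [ 0.32923694 -1.63813282 -0.0126812 ]
s1 872 [600.95904467 -54.33657049  16.7131632 ] [2.57787657e-03 2.10154431e-03 1.52781557e+01]
s2 875 [599.84726879 -54.53363354  16.80007113] [1.47579204e-03 3.65983867e-03 1.61144056e+01]
```

View pics/c2.png

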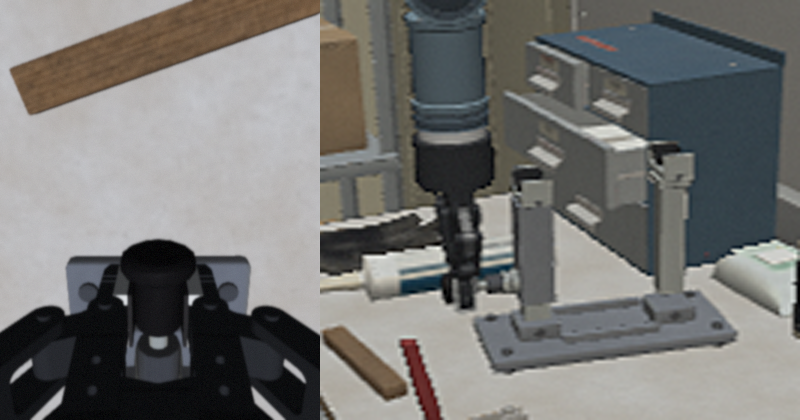

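{"op": "drive_tool", "data": {
  "steps": [
    [[-1,0.003,0,0.003,0],[-1,0.006,0,0.004,0],[-1,0.006,0,0.004,0],[-1,0.006,0,0.004,0]]
  ]
}}

```text
time_s: 5.6
eef_pos: [471.5, -13.4, 54.5]
orientation: [0.1, 0.995, 0.0, 0.007]
wrist_force: [8.8, 1.2, -0.7]
finger_gap: 0.217
grip_force: 49.9
```

{"op": "drive_tool", "data": {
  "steps": [
    [[-1,0.004,0,0,0],[-1,0.008,0,0,0],[-1,0.008,0,0,0],[-1,0.008,0,0,0]]
  ]
}}

```text
time_s: 6.1
eef_pos: [468.2, -12.7, 54.6]
orientation: [0.1, 0.995, -0.0, 0.008]
wrist_force: [9.4, 0.3, -3.0]
finger_gap: 0.217
grip_force: 49.8
```

{"op": "drive_tool", "data": {
  "steps": [
    [[-1,0,0,-0.004,0],[-1,0,0,-0.008,0],[-1,0,0,-0.012,0],[-1,0,0,-0.012,0]]
  ]
}}

```text
time_s: 6.6
eef_pos: [467.9, -12.7, 59.9]
orientation: [0.1, 0.995, -0.0, 0.008]
wrist_force: [11.9, -0.5, -7.0]
finger_gap: 0.217
grip_force: 49.1
```

{"op": "drive_tool", "data": {
  "steps": [
    [[-1,0,0,-0.005,0],[-1,0,0,-0.01,0],[-1,0,0,-0.015,0],[-1,0,0,-0.016,0],[-1,0,0,-0.016,0],[-1,0,0,-0.016,0]]
  ]
}}

```text
time_s: 7.35
eef_pos: [467.9, -12.7, 67.9]
orientation: [0.1, 0.995, -0.0, 0.008]
wrist_force: [12.2, 1.0, -9.2]
finger_gap: 0.217
grip_force: 49.1
```

Run:
```python
from h import *
s=bot.read_state();print(s['eef_pos'],s['orientation'],s['wrist_force'],s['ft_torque'])
shot('wrist','w3');shot('side','s3')
P0,_=cloud('s0')
for n in('s0','s1','s2','s3'):
    P,I=cloud(n);
    m=(P[...,2]>140)&(P[...,0]>515)&(P[...,0]<570)&(P[...,1]<20)&(P[...,1]>-80);Q=P[m];print(n,'head top',np.percentile(Q[:,2],[90,97,99]).round(1),Q.mean(0).round(1))
    m=(P[...,2]>160)&(P[...,0]>640)&(P[...,0]<720)&(P[...,1]<0)&(P[...,1]>-110);Q=P[m];print('   rear',np.percentile(Q[:,2],[90,97]).round(1),Q.mean(0).round(1))
```

```text
[467.89891705 -12.71120504  67.86628838] [ 9.99362915e-02  9.94962522e-01 -3.02168925e-04  7.88833941e-03] [12.17066958  0.97975188 -9.22708291] [ 0.07539311 -2.26463339  0.03764823]
s0 head top [180.6 182.5 182.8] [535.  -35.8 164.9]
   rear [193.2 194.5] [671.6 -62.1 180.7]
s1 head top [180.7 182.4 182.7] [534.8 -35.8 164.6]
   rear [193.2 195. ] [671.7 -62.1 180.9]
s2 head top [180.1 182.4 182.9] [534.9 -35.6 164.4]
   rear [193.2 194.8] [671.5 -62.2 180.4]
s3 head top [192.8 195.1 196.2] [534.7 -37.5 171.9]
   rear [193.1 195. ] [671.7 -61.9 180.7]
```

{"op": "drive_tool", "data": {
  "steps": [
    [[-1,-0.008,0,0.003,0],[-1,-0.012,0,0.004,0],[-1,-0.012,0,0.004,0],[1,-0.012,0,0.004,0],[1,-0.012,0,0.004,0],[1,-0.012,0,0.004,0],[1,-0.012,0,0.004,0]]
  ]
}}

```text
time_s: 8.32
eef_pos: [465.3, -13.9, 63.8]
orientation: [0.1, 0.995, -0.0, -0.001]
wrist_force: [0.4, 0.1, 0.6]
finger_gap: 0.996
grip_force: 0.0
```

{"op": "drive_tool", "data": {
  "steps": [
    [[1,0,0,-0.12,0],[1,0,0,-0.24,0],[1,0,0,-0.36,0],[1,-0.06,0.002,-0.39,0],[1,-0.156,0.005,-0.39,0],[1,-0.156,0.005,-0.39,0],[1,-0.156,0.005,-0.39,0],[1,-0.156,0.005,-0.39,0]]
  ]
}}

```text
time_s: 9.32
eef_pos: [542.0, -26.9, 259.0]
orientation: [0.1, 0.995, 0.001, -0.001]
wrist_force: [-0.7, -0.0, -0.0]
finger_gap: 0.999
grip_force: 0.0
```

Run:
```python
from h import *
s=bot.read_state();print(s['eef_pos'],s['orientation'],s['wrist_force'])
shot('wrist','w4');shot('side','s4')
P,I=cloud('s4')
m=(P[...,2]>140)&(P[...,0]>515)&(P[...,0]<570)&(P[...,1]<20)&(P[...,1]>-80);Q=P[m];print('head',np.percentile(Q[:,2],[90,97]).round(1),Q.mean(0).round(1))
P,I=cloud('w4')
z=P[...,2]; m=(z>170)&(z<206)&(P[...,0]<600)&(np.abs(P[...,1]+27)<40);Q=P[m];print(len(Q),cv2.minAreaRect(Q[:,:2].astype(np.float32)))
a=cv2.imread('pics/w4.png');b=cv2.imread('pics/s4.png')[120:260,200:360]
b=cv2.resize(b,(480,420),interpolation=2);cv2.imwrite('pics/c4.png',np.hstack([a[:, 120:440],b]))
```

```text
[542.02953487 -26.91314709 259.0082465 ] [ 1.00332356e-01  9.94953604e-01  5.63703664e-04 -6.52408647e-04] [-0.72933457 -0.00145053 -0.02442291]
head [594.1 613.9] [536.4 -55.3 444.7]
4190 ((541.0077514648438, -27.578218460083008), (52.28691864013672, 32.60521697998047), 78.60449981689453)
```

View pics/c4.png

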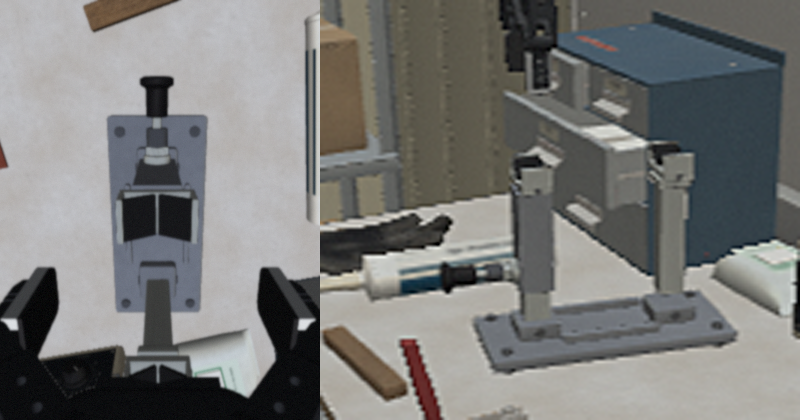

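The pin is riding on the post: the knob stands out and the head stays up. Next I grip the head from above.

{"op": "drive_tool", "data": {
  "steps": [
    [[1,0.001,-0.001,0.1,0],[1,0.001,-0.001,0.186,0],[1,0.001,-0.001,0.186,0],[1,0.001,-0.001,0.186,0],[-1,0.001,-0.001,0.186,0],[-1,0.001,-0.001,0.186,0],[-1,0.001,-0.001,0.186,0],[-1,0.001,-0.001,0.186,0]]
  ],
  "squeeze": 40
}}

```text
time_s: 10.42
eef_pos: [543.9, -27.7, 167.9]
orientation: [0.1, 0.995, 0.0, 0.001]
wrist_force: [-1.8, -1.3, 5.9]
finger_gap: 0.597
grip_force: 48.9
```

```bash
cat > k.py <<'E'
from h import *
import sys
n=sys.argv[1]
s=bot.read_state();print(s['eef_pos'].round(2) if hasattr(s['eef_pos'],'round') else s['eef_pos'],np.round(s['wrist_force'],2))
shot('wrist',n)
P,I=cloud(n);g=I.astype(int).sum(2)
# knob flange: points in rest frame
ex=np.array([.980,-.198]);ey=np.array([.198,.980]);c=np.array([541.8,-27])
D=P[...,:2]-c;a=D@ex;b=D@ey;z=P[...,2]
m=(a<-55)&(a>-105)&(np.abs(b)<20)&(z>78)&(z<150)
print('n',m.sum(),'knob along',np.percentile(a[m],[0.5,2,5,10]).round(1),'z95',np.percentile(z[m],[50,90,95]).round(1))
v,u=np.where(m);print('top row',v.min(),np.percentile(v,1))
E
python3 k.py w5
```

```text
[543.94 -27.7  167.87] [-1.82 -1.26  5.94]
n 2118 knob along [-90.5 -90.1 -89.3 -88.1] z95 [ 95.4  99.9 100.6]
top row 65 65.0
```

{"op": "drive_tool", "data": {
  "steps": [
    [[-1,0,0,-0.004,0],[-1,0,0,-0.008,0],[-1,0,0,-0.012,0],[-1,0,0,-0.016,0],[-1,0,0,-0.02,0],[-1,0,0,-0.02,0]]
  ]
}}

```text
time_s: 11.22
eef_pos: [543.9, -27.7, 174.8]
orientation: [0.1, 0.995, -0.001, 0.002]
wrist_force: [8.0, -3.8, -12.4]
finger_gap: 0.599
grip_force: 46.7
```

```bash
python3 k.py w6
```

```text
[543.91 -27.69 174.8 ] [  8.04  -3.78 -12.42]
n 2126 knob along [-90.4 -90.  -89.2 -88. ] z95 [102.3 106.7 107.5]
top row 65 65.0
```

{"op": "drive_tool", "data": {
  "steps": [
    [[-1,0,0,-0.002,0],[-1,0,0,-0.004,0],[-1,0,0,-0.006,0],[-1,0,0,-0.006,0]]
  ]
}}

```text
time_s: 11.78
eef_pos: [543.9, -27.7, 177.7]
orientation: [0.1, 0.995, -0.001, 0.002]
wrist_force: [7.1, -3.7, -12.7]
finger_gap: 0.602
grip_force: 46.6
```

```bash
python3 k.py w7
```

```text
[543.91 -27.7  177.67] [  7.13  -3.7  -12.7 ]
n 2124 knob along [-90.4 -89.9 -89.1 -88. ] z95 [105.1 109.6 110.3]
top row 65 65.0
```

{"op": "drive_tool", "data": {
  "steps": [
    [[-1,0,0,-0.001,0],[-1,0,0,-0.002,0],[-1,0,0,-0.003,0],[-1,0,0,-0.004,0]]
  ]
}}

```text
time_s: 12.32
eef_pos: [543.9, -27.7, 179.5]
orientation: [0.1, 0.995, -0.001, 0.002]
wrist_force: [8.5, -4.0, -14.7]
finger_gap: 0.597
grip_force: 46.6
```

```bash
python3 k.py w8
```

```text
[543.91 -27.68 179.51] [  8.47  -4.03 -14.67]
n 2124 knob along [-90.4 -89.8 -89.1 -87.8] z95 [107.  111.3 112.1]
top row 65 65.0
```

{"op": "drive_tool", "data": {
  "steps": [
    [[-1,0,0,-0.001,0],[-1,0,0,-0.002,0],[-1,0,0,-0.003,0],[-1,0,0,-0.003,0]]
  ]
}}

```text
time_s: 12.88
eef_pos: [543.9, -27.7, 181.1]
orientation: [0.1, 0.995, -0.001, 0.002]
wrist_force: [7.8, -4.1, -13.8]
finger_gap: 0.6
grip_force: 46.6
```

```bash
python3 k.py w9
```

```text
[543.92 -27.67 181.06] [  7.83  -4.08 -13.81]
n 2125 knob along [-90.3 -89.8 -89.1 -87.7] z95 [108.5 112.9 113.7]
top row 65 65.0
```

{"op": "drive_tool", "data": {
  "steps": [
    [[-1,0,0,-0.001,0],[-1,0,0,-0.002,0],[-1,0,0,-0.003,0],[-1,0,0,-0.003,0]]
  ]
}}

```text
time_s: 13.42
eef_pos: [543.9, -27.7, 182.5]
orientation: [0.1, 0.995, -0.001, 0.002]
wrist_force: [7.7, -2.9, -14.8]
finger_gap: 0.602
grip_force: 46.5
```

```bash
python3 k.py w10
```

```text
[543.9  -27.73 182.52] [  7.67  -2.89 -14.83]
n 2122 knob along [-90.3 -89.8 -89.1 -87.7] z95 [109.9 114.4 115.1]
top row 65 65.0
```

{"op": "drive_tool", "data": {
  "steps": [
    [[-1,0,0,-0.001,0],[-1,0,0,-0.002,0],[-1,0,0,-0.003,0],[-1,0,0,-0.004,0]]
  ]
}}

```text
time_s: 13.98
eef_pos: [543.9, -27.7, 184.4]
orientation: [0.1, 0.995, -0.001, 0.002]
wrist_force: [7.3, -3.2, -12.3]
finger_gap: 0.601
grip_force: 46.9
```

```bash
python3 k.py w11
```

```text
[543.89 -27.72 184.44] [  7.34  -3.17 -12.26]
n 2124 knob along [-90.3 -89.8 -89.1 -87.7] z95 [111.9 116.3 117. ]
top row 65 65.0
```

{"op": "drive_tool", "data": {
  "steps": [
    [[-1,0,0,-0.001,0],[-1,0,0,-0.002,0],[-1,0,0,-0.003,0],[-1,0,0,-0.004,0]]
  ]
}}

```text
time_s: 14.52
eef_pos: [543.9, -27.7, 186.4]
orientation: [0.1, 0.995, -0.001, 0.002]
wrist_force: [7.9, -3.1, -15.3]
finger_gap: 0.603
grip_force: 46.6
```

```bash
python3 k.py w12
```

```text
[543.9  -27.66 186.43] [  7.86  -3.07 -15.29]
n 2117 knob along [-90.3 -89.7 -88.8 -87.6] z95 [113.8 118.3 119.1]
top row 65 66.0
```

{"op": "drive_tool", "data": {
  "steps": [
    [[-1,0,0,-0.001,0],[-1,0,0,-0.002,0],[-1,0,0,-0.003,0],[-1,0,0,-0.003,0]]
  ]
}}

```text
time_s: 15.08
eef_pos: [543.9, -27.7, 188.1]
orientation: [0.1, 0.995, -0.001, 0.002]
wrist_force: [7.8, -3.0, -13.4]
finger_gap: 0.601
grip_force: 46.7
```

```bash
python3 k.py w13
```

```text
[543.89 -27.71 188.08] [  7.8   -3.03 -13.38]
n 2107 knob along [-89.9 -89.4 -88.6 -87.4] z95 [115.6 119.9 120.8]
top row 66 66.0
```

{"op": "drive_tool", "data": {
  "steps": [
    [[-1,0,0,-0.001,0],[-1,0,0,-0.002,0],[-1,0,0,-0.003,0],[-1,0,0,-0.003,0]]
  ]
}}

```text
time_s: 15.62
eef_pos: [543.9, -27.7, 190.1]
orientation: [0.1, 0.995, -0.001, 0.002]
wrist_force: [5.9, -3.7, -9.4]
finger_gap: 0.604
grip_force: 47.1
```

```bash
python3 k.py w14
```

```text
[543.9  -27.68 190.08] [ 5.91 -3.67 -9.37]
n 1745 knob along [-82.9 -82.8 -81.8 -80.7] z95 [117.8 122.3 122.8]
top row 79 79.0
```

The pin has snapped home: the knob flange moved from -90 to -83 mm. Now I let go of the head.

{"op": "drive_tool", "data": {
  "steps": [
    [[-1,0,0,0.002,0],[-1,0,0,0.003,0],[1,0,0,0.003,0],[1,0,0,0.003,0],[1,0,0,0.003,0],[1,0,0,-0.04,0],[1,0,0,-0.14,0],[1,0,0,-0.2,0]]
  ]
}}

```text
time_s: 16.68
eef_pos: [543.3, -27.3, 293.5]
orientation: [0.1, 0.995, 0.0, 0.001]
wrist_force: [-0.2, 0.4, 0.6]
finger_gap: 0.999
grip_force: 0.0
```

```bash
python3 k.py w15;  python3 - <<'E'
from h import *
s=bot.read_state();print(s['orientation'])
shot('side','s15')
P,I=cloud('w0');z=P[...,2]
m=(z>15)&(z<60)&(P[...,1]>130)&(P[...,1]<225)&(P[...,0]>400)&(P[...,0]<680);
k,l,st,c=cv2.connectedComponentsWithStats(m.astype(np.uint8))
for i in range(1,k):
    if st[i,4]>300:
        mm=l==i;v,u=np.where(mm);Q=P[mm];print(st[i],cv2.minAreaRect(Q[:,:2].astype(np.float32)),Q[:,2].max())
P,I=cloud('t0');z=P[...,2]
m=(z>33)&(z<60)&(P[...,1]>130)&(P[...,1]<215)&(P[...,0]>400)&(P[...,0]<680)
Q=P[m];print(cv2.minAreaRect(Q[:,:2].astype(np.float32)));print(cv2.fitLine(Q[:,:2].astype(np.float32),2,0,.01,.01).ravel())
for x in range(400,670,20):
    q=Q[abs(Q[:,0]-x)<6];print(x,len(q),q[:,1].min().round(1) if len(q) else 0,q[:,1].max().round(1) if len(q) else 0,np.median(q[:,2]).round(1) if len(q) else 0)
E
```

```text
[543.31 -27.3  293.49] [-0.24  0.41  0.6 ]
n 814 knob along [-82.8 -82.7 -81.9 -81.1] z95 [117.8 122.2 122.9]
top row 84 84.0
[0.10042726 0.99493544 0.00143364 0.00397318]
[ 398   87   47  197 7650] ((521.7300415039062, 162.7161865234375), (48.473236083984375, 244.05657958984375), 86.35231018066406) 51.66998000221179
[449 100  20  27 317] ((439.25, 216.87017822265625), (17.36587905883789, 30.16202163696289), 80.40312194824219) 25.4303973989783
((522.0602416992188, 165.04043579101562), (49.870887756347656, 241.3803253173828), 86.3628921508789)
[ 9.9804974e-01 -6.2423516e-02  5.3003021e+02  1.6382088e+02]
400 6 167.4 180.2 38.1
420 16 156.1 181.7 36.2
440 62 149.2 192.5 46.7
460 67 146.6 190.5 46.1
480 68 145.0 192.2 46.3
500 64 144.5 189.9 46.6
520 62 140.2 188.1 46.7
540 64 141.5 188.7 45.8
560 64 141.4 187.1 45.3
580 61 139.0 184.8 45.3
600 61 138.0 185.3 45.3
620 63 135.7 183.2 45.2
640 39 136.5 180.4 44.6
660 0 0 0 0
```

{"op": "drive_tool", "data": {
  "steps": [
    [[1,0.03,0.12,0,-0.088],[1,0.06,0.24,0,-0.088],[1,0.095,0.373,0,-0.088],[1,0.095,0.373,0.1,-0.088],[1,0.095,0.373,0.2,-0.088],[1,0.095,0.373,0.3,-0.088],[1,0.095,0.373,0.3,-0.088],[1,0.095,0.373,0.3,-0.088]]
  ]
}}

```text
time_s: 17.77
eef_pos: [534.2, 165.0, 142.3]
orientation: [0.031, 1.0, 0.0, 0.001]
wrist_force: [0.6, -0.1, 1.0]
finger_gap: 1.001
grip_force: 0.0
```

Run:
```python
from h import *
s=bot.read_state();print(s['eef_pos'],s['orientation'],s['wrist_force'])
shot('wrist','w16');P,I=cloud('w16')
z=P[...,2];m=(z>33)&(z<60)&(P[...,1]>130)&(P[...,1]<215)&(P[...,0]>400)&(P[...,0]<680)
Q=P[m];print(len(Q),Q[:,0].min(),Q[:,0].max())
for x in range(400,670,20):
    q=Q[abs(Q[:,0]-x)<4]
    if len(q):print(x,len(q),q[:,1].min().round(1),q[:,1].max().round(1),((q[:,1].min()+q[:,1].max())/2).round(1))
```

```text
[534.20314295 164.95757828 142.30696767] [3.14424212e-02 9.99505395e-01 9.46558577e-05 5.74202690e-04] [ 0.64328171 -0.09932764  0.9896703 ]
18158 400.0928785546535 643.7507001453571
400 78 166.0 177.0 171.5
420 186 160.6 177.8 169.2
440 908 145.4 191.9 168.7
460 837 144.1 191.1 167.6
480 779 142.9 189.8 166.4
500 720 141.8 188.4 165.1
520 666 140.7 186.8 163.8
540 615 139.7 186.1 162.9
560 565 138.3 184.6 161.4
580 521 136.9 183.0 160.0
600 492 135.9 181.5 158.7
620 456 134.8 180.7 157.7
640 321 134.3 179.0 156.7
```

View pics/w16.png

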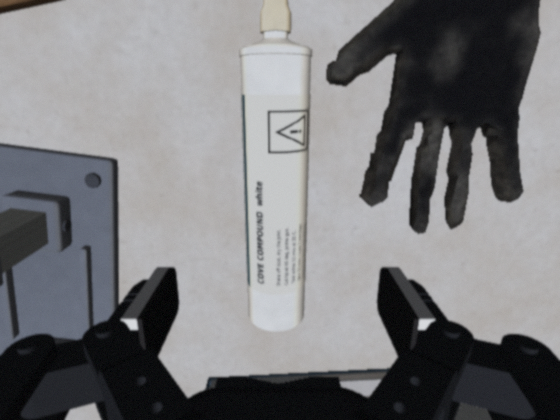

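The cartridge is centred between the fingers: barrel columns 245–310, rows 45–330. I'll descend and grip.

{"op": "drive_tool", "data": {
  "steps": [
    [[1,0,-0.003,0.1,0],[1,0,-0.003,0.2,0],[1,0,-0.003,0.272,0],[1,0,-0.003,0.272,0],[-1,0,-0.003,0.272,0],[-1,0,-0.003,0.272,0],[-1,0,-0.003,0.272,0],[-1,0,-0.003,0.272,0]]
  ],
  "squeeze": 35
}}

```text
time_s: 18.82
eef_pos: [535.7, 164.2, 8.0]
orientation: [0.031, 1.0, 0.001, 0.002]
wrist_force: [-0.8, -0.8, 6.2]
finger_gap: 0.559
grip_force: 35.6
```

{"op": "drive_tool", "data": {
  "steps": [
    [[-1,0,0,-0.06,0],[-1,0,0,-0.16,0],[-1,0,0,-0.26,0],[-1,0,0,-0.36,0],[-1,0,0,-0.46,0],[-1,0,0,-0.54,0],[-1,0,0,-0.54,0],[-1,0,0,-0.54,0]]
  ]
}}

```text
time_s: 19.82
eef_pos: [531.5, 163.1, 273.5]
orientation: [0.031, 1.0, -0.0, -0.002]
wrist_force: [-0.4, -0.3, -6.0]
finger_gap: 0.559
grip_force: 39.7
```

Run:
```python
from h import *
s=bot.read_state();print(s['eef_pos'],s['orientation'],s['wrist_force'],s['ft_torque'])
shot('wrist','w17');shot('side','s17')
P,I=cloud('w17');Rr=R.from_quat(s['orientation']).as_matrix();L=(P-np.array(s['eef_pos']))@Rr
m=(np.abs(L[...,1])<24)&(L[...,2]<30)&(L[...,2]>-40)
l=L[m]
for x in range(-120,220,20):
    q=l[abs(l[:,0]-x)<5]
    if len(q)>10: print(x,len(q),'topz',np.percentile(q[:,2],3).round(1),'ymid',((q[:,1].min()+q[:,1].max())/2).round(1))
```

```text
[531.53284529 163.11682636 273.46002972] [ 3.12236891e-02  9.99510896e-01 -3.94058217e-04 -1.70121710e-03] [-0.3795638  -0.30374487 -5.99717464] [ 0.00207147  0.00342917 -0.00620738]
-40 18 topz -26.8 ymid -0.1
-20 1613 topz -39.9 ymid -0.2
0 2109 topz -39.9 ymid 0.0
20 2120 topz -39.9 ymid -0.2
40 2452 topz -39.9 ymid -0.0
60 2820 topz -39.9 ymid -0.2
80 3493 topz -39.9 ymid -0.2
100 3156 topz -39.9 ymid -0.0
```

{"op": "drive_tool", "data": {
  "steps": [
    [[-1,0,-0.1,0,0],[-1,0,-0.2,0,0],[-1,-0.02,-0.3,0,0.03],[-1,-0.08,-0.38,0,0.087],[-1,-0.14,-0.397,0,0.087],[-1,-0.182,-0.397,0,0.087],[-1,-0.182,-0.397,0,0.087],[-1,-0.182,-0.397,0,0.087]]
  ]
}}

```text
time_s: 20.92
eef_pos: [610.2, -40.0, 273.4]
orientation: [0.099, 0.995, -0.0, -0.002]
wrist_force: [0.5, 0.7, -4.5]
finger_gap: 0.555
grip_force: 39.7
```

```bash
cat > c.py <<'E'
from h import *
import sys
n=sys.argv[1]
s=bot.read_state();print(np.round(s['eef_pos'],1),np.round(s['orientation'],4),np.round(s['wrist_force'],1),s['finger_gap'])
shot('wrist',n);shot('side','s'+n)
P,I=cloud(n);Rr=R.from_quat(s['orientation']).as_matrix();L=(P-np.array(s['eef_pos']))@Rr
m=(np.abs(L[...,1])<27)&(L[...,2]<25)&(L[...,2]>-75)&(L[...,0]<130)
l=L[m]
for x in range(0,130,20):
    q=l[abs(l[:,0]-x)<4]
    if len(q)>10: print(x,len(q),'topz',np.percentile(q[:,2],3).round(1),'y',q[:,1].min().round(1),q[:,1].max().round(1))
a=cv2.imread(f'pics/{n}.png');b=cv2.imread(f'pics/s{n}.png')[100:260,210:350]
b=cv2.resize(b,(420,480),interpolation=2)[:420];cv2.imwrite(f'pics/c{n}.png',np.hstack([a[:,90:470],b]))
E
python3 c.py w18
```

```text
[610.2 -40.  273.4] [ 9.930e-02  9.951e-01 -5.000e-04 -2.100e-03] [ 0.5  0.7 -4.5] 0.5545590259550788
0 2800 topz -41.7 y -26.2 25.4
20 4202 topz -74.6 y -27.0 27.0
40 3000 topz -41.6 y -24.8 23.6
60 3574 topz -41.7 y -25.0 23.7
80 4216 topz -41.7 y -25.0 23.9
100 3815 topz -41.7 y -25.6 24.4
```

View pics/cw18.png

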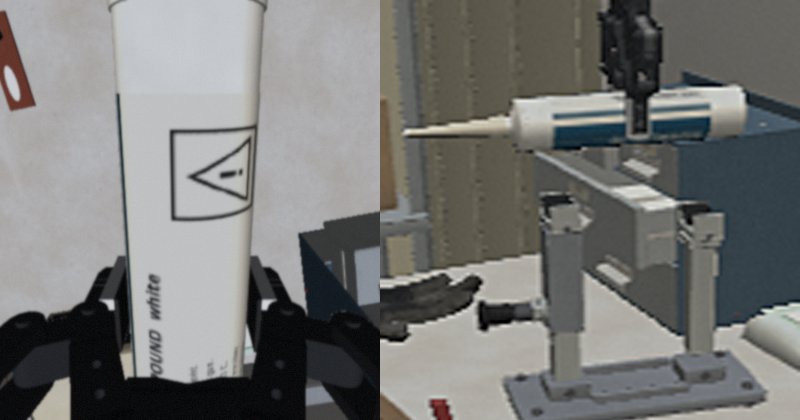

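{"op": "drive_tool", "data": {
  "steps": [
    [[-1,0,0.001,0.03,0],[-1,0,0.001,0.06,0],[-1,0,0.001,0.085,0],[-1,0,0.001,0.1,0],[-1,0,0.001,0.108,0],[-1,0,0.001,0.108,0],[-1,0,0.001,0.108,0]]
  ],
  "squeeze": 25
}}

```text
time_s: 21.9
eef_pos: [612.3, -39.9, 221.9]
orientation: [0.099, 0.995, 0.0, 0.001]
wrist_force: [0.5, -0.4, -4.4]
finger_gap: 0.555
grip_force: 39.7
```

{"op": "drive_tool", "data": {
  "steps": [
    [[-1,0,0,0.003,0],[-1,0,0,0.006,0],[-1,0,0,0.008,0],[-1,0,0,0.008,0]]
  ],
  "squeeze": 20
}}

```text
time_s: 22.4
eef_pos: [611.8, -39.7, 217.2]
orientation: [0.099, 0.995, -0.0, -0.0]
wrist_force: [-0.2, 0.0, -4.8]
finger_gap: 0.559
grip_force: 39.8
```

{"op": "drive_tool", "data": {
  "steps": [
    [[-1,0,0,0.003,0],[-1,0,0,0.006,0],[-1,0,0,0.006,0],[-1,0,0,0.006,0]]
  ],
  "squeeze": 20
}}

```text
time_s: 22.9
eef_pos: [612.4, -39.9, 215.0]
orientation: [0.099, 0.995, 0.0, 0.001]
wrist_force: [-0.8, -1.1, 0.3]
finger_gap: 0.561
grip_force: 40.4
```

{"op": "drive_tool", "data": {
  "steps": [
    [[-1,0,0,0.002,0],[-1,0,0,0.004,0],[-1,0,0,0.004,0]]
  ]
}}

```text
time_s: 23.28
eef_pos: [612.9, -40.0, 213.0]
orientation: [0.099, 0.995, -0.0, 0.001]
wrist_force: [1.9, -0.9, 2.9]
finger_gap: 0.556
grip_force: 40.6
```

{"op": "drive_tool", "data": {
  "steps": [
    [[-1,0,0,0.002,0],[-1,0,0,0.004,0],[-1,0,0,0.006,0],[-1,0,0,0.006,0]]
  ]
}}

```text
time_s: 23.78
eef_pos: [612.8, -40.5, 209.8]
orientation: [0.1, 0.995, -0.0, 0.001]
wrist_force: [5.5, -2.6, 4.0]
finger_gap: 0.559
grip_force: 40.6
```

```bash
python3 c.py w19
```

```text
[612.8 -40.5 209.8] [ 9.96e-02  9.95e-01 -5.00e-04  1.30e-03] [ 5.5 -2.6  4. ] 0.5589303619613352
0 2595 topz -41.8 y -26.1 25.3
20 4051 topz -74.5 y -27.0 27.0
40 3057 topz -46.3 y -24.6 23.8
60 3893 topz -48.6 y -25.0 23.5
80 4994 topz -50.7 y -25.3 24.1
100 2820 topz -52.6 y -25.5 24.2
```

View pics/cw19.png

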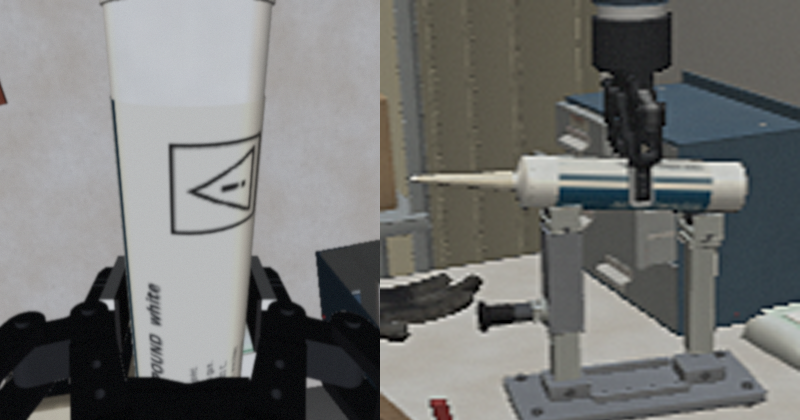

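The barrel sits in the front V and is already tilted about 6°, with the pin still home. It needs a few more millimetres down.

{"op": "drive_tool", "data": {
  "steps": [
    [[-1,0,0,0.002,0],[-1,0,0,0.004,0],[-1,0,0,0.005,0],[-1,0,0,0.005,0]]
  ]
}}

```text
time_s: 24.38
eef_pos: [613.3, -40.6, 207.7]
orientation: [0.1, 0.995, -0.0, 0.002]
wrist_force: [4.6, -1.9, 3.8]
finger_gap: 0.556
grip_force: 40.7
```

{"op": "drive_tool", "data": {
  "steps": [
    [[-1,0,0,0.002,0],[-1,0,0,0.002,0],[0.2,0,0,0.002,0],[0.3,0,0,0.002,0],[0.6,0,0,0.002,0],[1,0,0,0.002,0],[1,0,0,0.002,0],[1,0,0,0.002,0]]
  ]
}}

```text
time_s: 25.38
eef_pos: [611.8, -39.7, 205.7]
orientation: [0.099, 0.995, -0.0, -0.0]
wrist_force: [-0.4, -0.1, 0.8]
finger_gap: 1.0
grip_force: 0.0
```

{"op": "drive_tool", "data": {
  "steps": [
    [[1,0,0,-0.04,0],[1,0,0,-0.1,0],[1,0,0,-0.2,0],[1,0,0,-0.3,0],[1,0,0,-0.3,0],[1,0.1,0,-0.3,0],[1,0.2,0,-0.3,0],[1,0.2,0,-0.3,0]]
  ]
}}

```text
time_s: 26.38
eef_pos: [509.9, -19.7, 354.9]
orientation: [0.098, 0.995, 0.003, -0.002]
wrist_force: [0.1, 0.4, -0.3]
finger_gap: 0.997
grip_force: 0.0
```

```bash
python3 c.py w20
python3 - <<'E'
from h import *
P,I=cloud('w20')
ex=np.array([.980,-.198]);ey=np.array([.198,.980]);c=np.array([610.2,-40.6])
D=P[...,:2]-c;a=D@ex;b=D@ey;z=P[...,2]
for x in range(-220,130,20):
    m=(abs(a-x)<3)&(abs(b)<35)&(z>205)&(z<320)
    if m.sum()>5: print(x,m.sum(),'b',b[m].min().round(1),b[m].max().round(1),'top',np.percentile(z[m],97).round(1))
m=(abs(b)<35)&(z>205)&(z<320);print(a[m].min(),a[m].max())
E
python3 k.py w21
```

```text
[509.9 -19.7 354.9] [ 0.0984  0.9951  0.0031 -0.0019] [ 0.1  0.4 -0.3] 0.9971236588252465
-200 99 b -3.7 2.2 top 258.5
-180 140 b -5.1 3.7 top 256.8
-160 156 b -6.7 5.3 top 254.9
-140 175 b -8.4 7.0 top 253.6
-120 210 b -10.9 9.5 top 253.3
-100 687 b -25.3 24.5 top 264.4
-80 412 b -24.0 22.7 top 261.4
-60 380 b -25.1 23.7 top 258.7
-40 340 b -24.9 23.5 top 255.6
-20 304 b -24.7 23.4 top 252.6
0 282 b -24.4 24.1 top 249.8
20 261 b -24.1 24.0 top 246.8
40 242 b -24.9 23.6 top 243.6
60 217 b -24.6 23.2 top 240.7
80 165 b -24.2 22.8 top 237.6
-205.48418480020487 98.0353216994562
[513.73 -19.77 356.21] [-0.01  0.98  0.25]
n 68 knob along [-82.9 -82.9 -82.8 -82. ] z95 [115.  118.2 119.2]
top row 115 115.0
```

View pics/cw20.png

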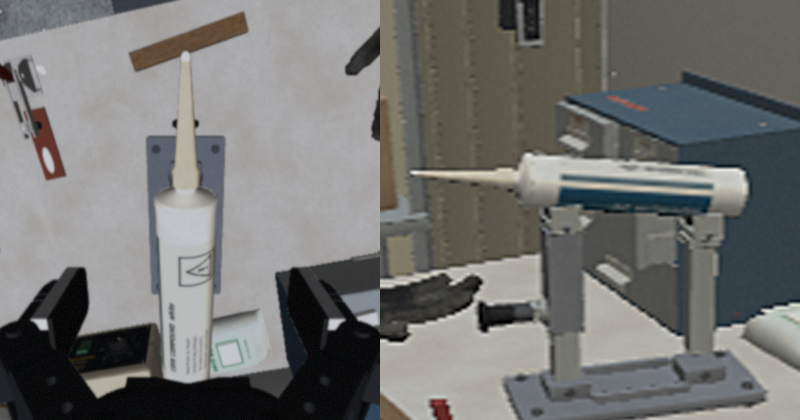

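The cartridge lies centred in both V heads, nozzle up over the plunger end. The pin is home and the robot is clear.

```bash
python3 -c "
from cell import bot
print(bot.close_job())"
```

```text
the job is handed in; nothing more can be done
None
```

The job is handed in, but no verdict was reported. By camera, the pin is home in the middle hole, the rest stands in place, and the cartridge lies centred in both V heads with its nozzle up over the plunger end and the robot clear.

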